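Unclip the orange filler nozzle for washing

TASK

Take the filler nozzle with the orange release button off its stand: squeeze the button in, keep it held in and pull the nozzle straight up. Set it down in the black wash pan without dropping it, standing or lying, and let go. Leave the nozzle with the blue button clipped on its stand.

Things in the scene. Friction and masses are not known exactly. Their poses are not given: they have to be found in the camera images.
- orange_nozzle: Filler nozzle, ORANGE button, 150 g, 100 mm tall, upright in a fixed dark steel stand (84 x 84 x 30 mm high). Origin: centre of its foot, 6 mm above the table; z up. Square shank 30 mm wide, z 0-24 mm, in the stand's well with 2 mm play; white collar 44 x 44 mm, z 24-74; steel spout, z 74-100. Button on the +x side, which faces away from the robot within 35 degrees. Its place may be swapped with the blue one's.
- orange_button (a joint): Travel of the orange button: 0 = out, hooked; 0.009 m = fully in, flush (about 4 N; springs back). 18 mm wide, z 40-64 mm of the nozzle; its face is at x = +31 mm, the collar's opposite face at x = -22. A tooth locks the nozzle until it is in 6 mm or more. One finger on it and one on the opposite face, 54 mm above the origin, press it and hold the nozzle; lifted 24 mm it is clear of the well.
- blue_nozzle: Filler nozzle with a BLUE button, the same in size and axes as the orange one, clipped in a stand of its own at least 120 mm away (centres): a bystander that must stay there.
- wash_pan: Black open plastic pan fixed to the table, 265 mm (x) by 165 mm (y), 65 mm high, walls and floor 5 mm thick. Origin: centre of its underside, z up; the inner floor is 5 mm above the origin.
There are look-alikes about, which are no part of the job. Leave any purple look-alike of the orange_nozzle alone.

How it is judged:
By the outcome, as a careful person would: the job done as asked, in the order asked, and still so for the second after the job is handed in, with the robot touching nothing.
It also fails if it takes over 38 s, if anything falls off the work surface, if the arm or the gripper's body presses on something with over 40 N, if the wrist force passes 120 N, or if a joint passes its speed limit or range.

ROBOT

A 6-joint arm with a two-finger parallel gripper is mounted at the origin on the work surface. World frame = base frame: x ahead of the robot, y to its left, z up, the work surface at z = 0. Lengths are in m, angles in rad, forces in N, time in s.
With the tool pointing down it reaches from about 0.375 to 0.75 m from the base axis. Payload 9 kg.
Tool frame: the origin (TCP) lies at the centre of the arm's flange, where the gripper is bolted on; the fingertips stand 173 mm ahead of it and the grasp point (between the pads) lies 155 mm ahead of it; z points along the fingers, y is the direction in which the jaws open and shut (so a half turn about z gives the same grasp; the last joint's range is limited). The gripper opens to 85 mm and grips with 20 to 120 N. Pads are 22 mm wide; open, the fingers measure 114 mm over their backs; the gripper's body (76 mm by 85 mm) begins 54 mm behind the grasp point. The pads swing forward as they close: fully open they stand 13 mm farther back than shut.
Start: joints at [0.884, 0.104, 0.097, 1.564, 0, 1.353], TCP at [0.271, 0.535, 0.405] pointing down, gripper open.
Joint ranges: [-2.99, 2.99], [-0.84, 1.86], [-1.1, 1.16], [-1.84, 2.11], [-1.51, 1.56], [-3.14, 3.14]. Speed limits (rad/s): [2.22, 2.22, 2.57, 3.14, 3.14, 3.14].

INTERFACE

Orientations are given as a unit quaternion [w, x, y, z].
In Python, from cell import manip gives the robot as it stands.
- The arm moves only by the tool servo_tool, never from a script. Its argument "motion" is a list of rows, each an object with "turn": the turn, a rotation vector about the tool's x, y, z in rad, a list of three; "delta_pos": the shift along the tool's x, y, z in cm, a list of three; "grip": the gripper command: -1 is shut, 1 is fully open, values between are in proportion. A call has 1 to 10 rows; each row is the pose to reach, as a shift and turn from the pose measured when the call began, along the tool's axes at that moment; what a row does not reach only later rows make up. A row lasts 1/8 s, in which the tool goes at most 62.5 mm and 10.7 degrees, less where a joint would pass 70% of its speed; a pose out of reach is approached as far as the arm can. A call with a gripper value outside its range is refused whole. The fingers move at their own pace and stop on an object; the grip force is fixed at half the most. Time passes only in rows, so rows that repeat a pose let the fingers close. It gives the time, the measured TCP pose, the force and the opening at its end, in the units of the state.
- manip.sense(): the state, without advancing time (a new reading comes with each control period).
- manip.camera(name): name is "scene" or "top" or "wrist"; returns the picture (480x640x3 uint8, red, green, blue); there is no depth.
- manip.camera_model(name): a dict with "fx", "fy", "cx", "cy" (pixels), "R" (3x3) and "t" (3): a world point X has camera coordinates R X + t; the wrist camera has in their place "T_tool_cam" (4x4, takes a point from camera to tool coordinates, whose origin is the TCP and whose axes are the flange's). Camera axes: x right, y down, z forward; pixel columns grow to the right and rows downward; lengths in m; the calibration is good to about 2 mm. A picture is of the moment at which its call begins: read the wrist's pose just before it. camera_model takes no time and is no camera call.
- manip.hand_in(): hands the job in, once; it reports no verdict.
The state is a dict: "t": time; "joints": joint angles; "joint_vel": joint speeds; "tau": joint torques, N m; "tool_pos": TCP position; "eef_rot": TCP orientation; "contact_force": force on the tool from outside, world axes, zero at the start; "ft_torque": the same for the moment, N m; "gripper_width": finger opening in m.
Only numpy, scipy, OpenCV 4.12 (cv2) and the standard library are available. Lean on these libraries where they do the work, as an engineer would, in place of code of your own. Each camera call takes 0.05 s, during which the arm holds its last target. There are 200 camera calls.

## Working session

There is one attempt and no reset: what is moved stays moved. The work goes in short steps, Python scripts to look and compute and a tool call to move; the robot and the scene stay as the last step left them, time stands still between calls to the robot, and variables do not carry over. Pictures are saved under pics/ and viewed, about 8 in all and at most 12, crops included, and the job is handed in when it is done.

Besides the shell and the picture viewer there is one more tool, called after "Emit:" by a JSON object that holds its "method" and its "body", one argument or row to a line. servo_tool: Moves the arm, as the interface text tells. Its arguments: {"type":"object","properties":{"motion":{"type":"array"}},"required":["motion"]}

```bash
mkdir -p pics
cat > h.py <<'E'
import numpy as np, cv2
from cell import manip
from scipy.spatial.transform import Rotation as Rn
def snap(n,f):
    im=manip.camera(n); cv2.imwrite('pics/'+f,im[:,:,::-1]); return im
def ray(n,uv,z,s=None):
    m=manip.camera_model(n); d=np.array([(uv[0]-m['cx'])/m['fx'],(uv[1]-m['cy'])/m['fy'],1.])
    if n=='wrist':
        T=m['T_tool_cam']; T=np.array(T); q=s['eef_rot']; R=Rn.from_quat([q[1],q[2],q[3],q[0]]).as_matrix()
        o=R@T[:3,3]+s['tool_pos']; d=R@T[:3,:3]@d
    else:
        R=np.array(m['R']); o=-R.T@np.array(m['t']); d=R.T@d
    return o+d*(z-o[2])/d[2]
E
python3 - <<'E'
from h import *
a=snap('top','top1.png'); b=snap('scene','scene1.png')
s=manip.sense(); print(s)
for n in('top','scene'):
    m=manip.camera_model(n); print(n,m['fx'],m['cx'],m['cy'],np.round(m['R'],3).tolist(),np.round(-np.array(m['R']).T@m['t'],3))
E
```

```text
{'t': 0.1, 'joints': array([8.84308511e-01, 1.04654574e-01, 9.66008071e-02, 1.56388750e+00,
       7.25531936e-08, 1.35309602e+00]), 'joint_vel': array([ 4.26343878e-04, -5.58854029e-04,  2.45689582e-03, -4.79125094e-04,
       -3.85452192e-07,  8.89620905e-04]), 'tau': array([ 6.74509080e-03, -5.58205426e+01,  5.04719925e+01,  1.29555174e-02,
       -3.06341890e-04,  3.32169509e-05]), 'tool_pos': array([0.2710233 , 0.53521166, 0.40402078]), 'eef_rot': array([-2.50116273e-04,  2.32253321e-01,  9.72655164e-01, -5.14940592e-04]), 'contact_force': array([-0.03555724, -0.97439471, -0.31075539]), 'ft_torque': array([ 0.01531565, -0.01610011, -0.0323088 ]), 'gripper_width': 0.08515877217208678}
top 501.0357525649333 318.7378739151085 234.08267981847078 [[-0.0, -0.999, 0.034], [-0.997, -0.002, -0.079], [0.079, -0.034, -0.996]] [0.47  0.024 0.896]
scene 488.83098538980636 319.8538155876446 238.92788957897466 [[-0.157, 0.988, 0.001], [0.577, 0.093, -0.812], [-0.802, -0.126, -0.584]] [1.304 0.136 0.59 ]
```

View pics/top1.png

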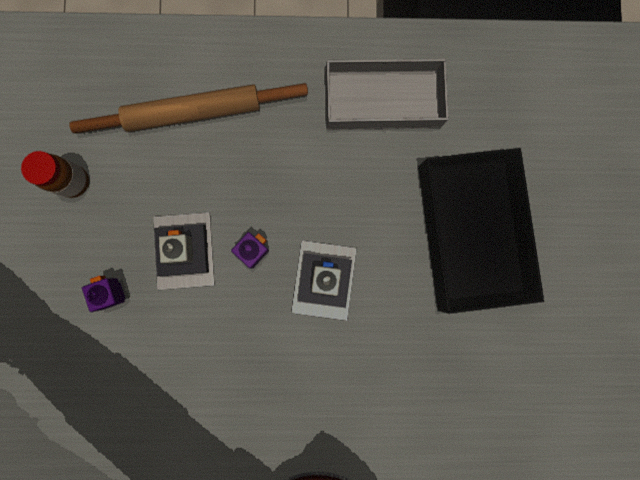

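View pics/scene1.png

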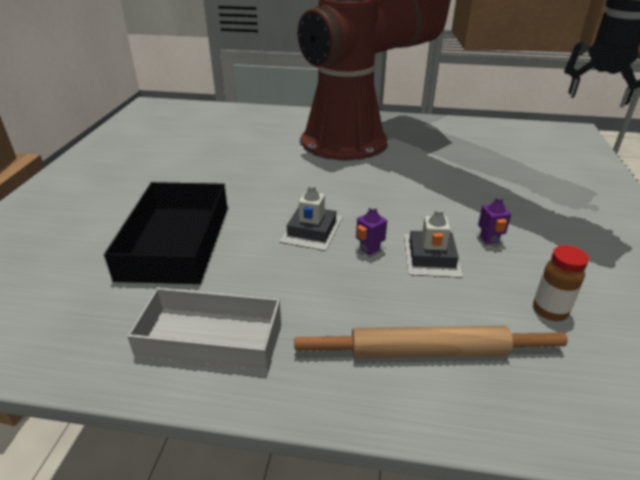

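Candidates in the top view:
- White nozzle with orange button in its stand, (172,248): this is the target by the description.
- Purple look-alikes with orange buttons, (250,250) and (100,293): leave alone.
- White nozzle with blue button, (326,281): bystander.

The black pan is at (480,230). The grey tray at (386,93) is a decoy. Next I'll measure these and check the choice in a crop.

Run:
```python
from h import *
a=cv2.imread('pics/top1.png')
hsv=cv2.cvtColor(a,cv2.COLOR_BGR2HSV)
def comp(mask,box):
    x0,y0,x1,y1=box; k=np.zeros_like(mask); k[y0:y1,x0:x1]=mask[y0:y1,x0:x1]
    cs,_=cv2.findContours(k,0,1); return max(cs,key=cv2.contourArea)
# collar top: light pixels
lt=cv2.inRange(hsv,(0,0,140),(180,70,255))
for nm,box in(('orange',(155,232,192,268)),('blue',(308,262,344,300))):
    c=comp(lt,box); r=cv2.minAreaRect(c); P=np.array([ray('top',p,.080)[:2] for p in cv2.boxPoints(r)])
    print(nm,r,P.mean(0).round(4),np.linalg.norm(P-np.roll(P,1,0),axis=1).round(4),np.degrees(np.arctan2(*(P-np.roll(P,1,0)).T[::-1])).round(1))
om=cv2.inRange(hsv,(5,130,90),(22,255,255))
c=comp(om,(155,225,192,240)); M=cv2.minAreaRect(c); print('btn',M,ray('top',M[0],.07).round(4))
bl=cv2.inRange(hsv,(0,0,0),(180,255,38)); c=comp(bl,(400,130,560,330)); r=cv2.minAreaRect(c)
print('pan',r); 
for z in(0,.065): print(np.array([ray('top',p,z)[:2] for p in cv2.boxPoints(r)]).round(3).tolist())
cv2.imwrite('pics/c1.png',cv2.resize(a[195:335,60:370],None,fx=2.5,fy=2.5,interpolation=2))
```

```text
orange ((172.26393127441406, 248.19540405273438), (24.936466217041016, 24.86522102355957), 85.91438293457031) [0.512  0.2335] [0.0404 0.0398 0.0404 0.0397] [   5.4  -85.7 -174.8   94.2]
blue ((325.9384765625, 280.4923400878906), (24.80694580078125, 24.80694580078125), 7.125016689300537) [ 0.4599 -0.015 ] [0.0402 0.0401 0.0404 0.0402] [ 82.8  -7.1 -97.1 172.6]
btn ((173.0, 232.5), (5.0, 10.0), 90.0) [0.5383 0.2355 0.07  ]
pan ((479.65863037109375, 230.24185180664062), (157.59829711914062, 106.50542449951172), 82.09283447265625)
[[0.679, -0.184], [0.708, -0.381], [0.422, -0.411], [0.396, -0.219]]
[[0.664, -0.169], [0.691, -0.351], [0.425, -0.38], [0.402, -0.201]]
```

View pics/c1.png

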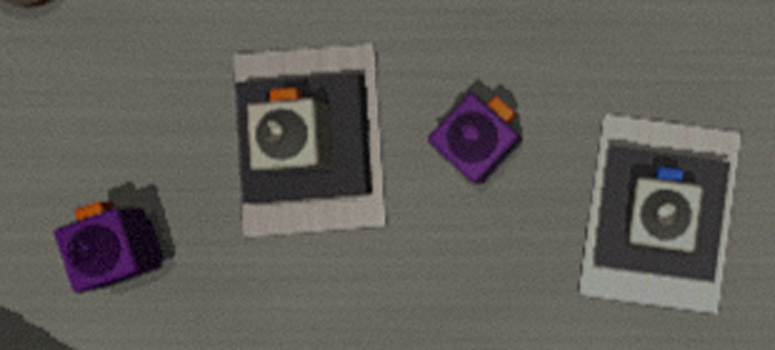

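The crop confirms it: the target is the white collar with the orange button, in its stand at (172,248). The purple ones stand loose. I'll move to a hover pose above it.

```bash
cat >> h.py <<'E'
def rel(pos,yawy,s=None):
    """shift (cm) and turn in tool axes to reach TCP pos, pointing down, tool y at world angle yawy (deg, mod 180)"""
    s=s or manip.sense(); q=s['eef_rot']; R=Rn.from_quat([q[1],q[2],q[3],q[0]])
    c=[]
    for a in(yawy,yawy+180):
        y=np.array([np.cos(np.radians(a)),np.sin(np.radians(a)),0]); z=np.array([0,0,-1.]); x=np.cross(y,z)
        c.append((R.inv()*Rn.from_matrix(np.c_[x,y,z])).as_rotvec())
    t=min(c,key=np.linalg.norm)
    print('cm',(100*R.inv().apply(np.array(pos)-s['tool_pos'])).round(2),'turn',t.round(3))
E
python3 -c "
from h import *
rel([.512,.2335,.33],4.7)"
```

```text
cm [-35.13 -16.02   7.41] turn [-1.00e-03  0.00e+00  1.02e+00]
```

Emit:
{"method": "servo_tool", "body": {
  "motion": [
    {"delta_pos":[-35.1,-16,7.4],"turn":[0,0,1.02],"grip":1},
    {"delta_pos":[-35.1,-16,7.4],"turn":[0,0,1.02],"grip":1},
    {"delta_pos":[-35.1,-16,7.4],"turn":[0,0,1.02],"grip":1},
    {"delta_pos":[-35.1,-16,7.4],"turn":[0,0,1.02],"grip":1},
    {"delta_pos":[-35.1,-16,7.4],"turn":[0,0,1.02],"grip":1},
    {"delta_pos":[-35.1,-16,7.4],"turn":[0,0,1.02],"grip":1},
    {"delta_pos":[-35.1,-16,7.4],"turn":[0,0,1.02],"grip":1},
    {"delta_pos":[-35.1,-16,7.4],"turn":[0,0,1.02],"grip":1},
    {"delta_pos":[-35.1,-16,7.4],"turn":[0,0,1.02],"grip":1},
    {"delta_pos":[-35.1,-16,7.4],"turn":[0,0,1.02],"grip":1}
  ]
}}

```text
t: 1.35
tool_pos: [0.5111, 0.235, 0.3305]
eef_rot: [0.0, 0.677, 0.736, -0.0]
contact_force: [-0.2, 0.3, 1.0]
gripper_width: 0.0853
```

Run:
```python
from h import *
s=manip.sense(); print(s['t'],s['tool_pos'],s['eef_rot'],s['joints'].round(2))
snap('wrist','w1.png'); print(manip.camera_model('wrist'))
```

```text
1.35 [0.51114266 0.23501628 0.33050877] [ 9.99274463e-05  6.76721759e-01  7.36238757e-01 -3.78647134e-04] [ 0.2  -0.01 -0.16  1.43 -0.    1.69]
{'fx': 412.9901772855076, 'fy': 412.9901772855076, 'cx': 313.91620012998936, 'cy': 235.10095896264394, 'T_tool_cam': array([[-3.75140693e-04, -9.47510660e-01, -3.19723958e-01,
         8.28849322e-02],
       [ 9.99999846e-01, -4.86055030e-04,  2.67110687e-04,
        -1.70737107e-04],
       [-4.08493661e-04, -3.19723809e-01,  9.47510696e-01,
         3.03694964e-02],
       [ 0.00000000e+00,  0.00000000e+00,  0.00000000e+00,
         1.00000000e+00]])}
```

View pics/w1.png

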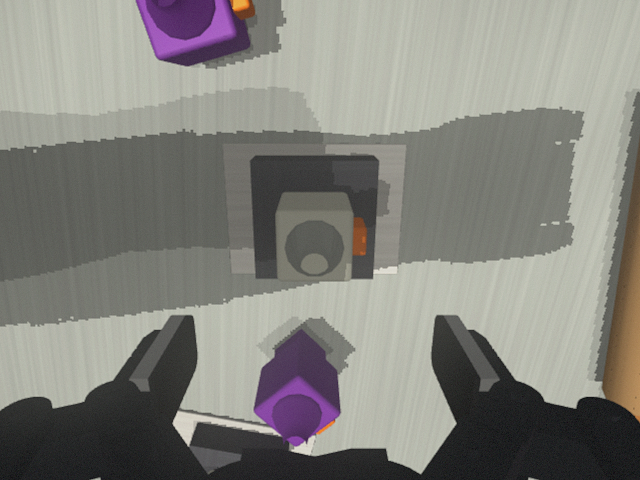

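The wrist view shows the orange nozzle centred at about (314,245). Its button is on the right at (360,237), and the fingers have clear room on both sides. I'll refine its position from this view.

Run:
```python
from h import *
s=manip.sense()
a=cv2.imread('pics/w1.png'); hsv=cv2.cvtColor(a,cv2.COLOR_BGR2HSV); print(hsv[[215,275,245,200],[300,290,346,300]])
g=cv2.cvtColor(a,cv2.COLOR_BGR2GRAY)
for r in(225,255): print(r,g[r,262:372:2].tolist())
for c in(286,344): print(c,g[188:290:2,c].tolist())
om=cv2.inRange(hsv,(5,130,60),(22,255,255));om[:,:340]=0;om[:200]=0;om[300:]=0;om[:,400:]=0
print('btn',cv2.boundingRect(om))
for uv in((315,245),(276,245),(353,245),(314,210),(314,280)): print(uv,ray('wrist',uv,.08,s).round(4))
```

```text
[[ 28  25 121]
 [ 25  26 126]
 [ 28  24 125]
 [ 23  29 104]]
225 [57, 56, 58, 62, 63, 62, 54, 107, 117, 118, 120, 118, 120, 122, 119, 121, 119, 102, 86, 89, 89, 93, 95, 91, 92, 91, 92, 93, 91, 93, 92, 94, 93, 89, 88, 107, 120, 120, 122, 119, 121, 121, 120, 121, 114, 109, 78, 79, 78, 80, 81, 76, 64, 62, 59]
255 [59, 63, 60, 65, 62, 60, 59, 88, 118, 118, 122, 120, 105, 88, 86, 87, 87, 86, 91, 89, 85, 87, 98, 121, 124, 121, 123, 124, 123, 119, 102, 88, 88, 89, 90, 88, 87, 88, 89, 90, 105, 121, 124, 117, 118, 93, 80, 81, 82, 87, 88, 76, 73, 73, 75]
286 [61, 60, 89, 103, 100, 100, 100, 103, 102, 101, 105, 108, 119, 117, 119, 120, 120, 114, 123, 118, 120, 120, 123, 119, 115, 105, 101, 91, 84, 88, 87, 86, 87, 96, 108, 120, 122, 121, 121, 122, 122, 120, 120, 123, 121, 125, 114, 124, 125, 121, 121]
344 [60, 63, 76, 106, 102, 102, 105, 104, 103, 105, 102, 110, 118, 119, 122, 120, 121, 122, 121, 124, 121, 123, 118, 121, 122, 121, 119, 123, 120, 115, 110, 116, 124, 123, 125, 124, 127, 122, 124, 122, 123, 121, 123, 122, 124, 143, 128, 196, 192, 192, 189]
btn (353, 217, 14, 38)
(315, 245) [0.5114 0.2374 0.08  ]
(276, 245) [0.4894 0.2356 0.08  ]
(353, 245) [0.5329 0.2392 0.08  ]
(314, 210) [0.5091 0.2579 0.08  ]
(314, 280) [0.5127 0.2157 0.08  ]
```

Emit:
{"method": "servo_tool", "body": {
  "motion": [
    {"delta_pos":[0.1,0.05,4],"turn":[0,0,0],"grip":1},
    {"delta_pos":[0.1,0.05,7],"turn":[0,0,0],"grip":1},
    {"delta_pos":[0.1,0.05,9],"turn":[0,0,0],"grip":1},
    {"delta_pos":[0.1,0.05,10.5],"turn":[0,0,0],"grip":1},
    {"delta_pos":[0.1,0.05,11.7],"turn":[0,0,0],"grip":1},
    {"delta_pos":[0.1,0.05,11.7],"turn":[0,0,0],"grip":1}
  ]
}}

```text
t: 2.15
tool_pos: [0.5114, 0.2358, 0.213]
eef_rot: [-0.0, 0.677, 0.736, -0.001]
contact_force: [0.3, 0.2, 0.5]
gripper_width: 0.0853
```

Run:
```python
from h import *
s=manip.sense(); print(s['t'],s['tool_pos'],s['contact_force'])
rel([.5112,.236,.213],4.7,s)
snap('wrist','w2.png')
```

```text
2.15 [0.51140118 0.23582438 0.21296067] [0.34373347 0.23202789 0.46965624]
cm [ 0.02 -0.02 -0.  ] turn [-0.001  0.001  0.002]
```

View pics/w2.png

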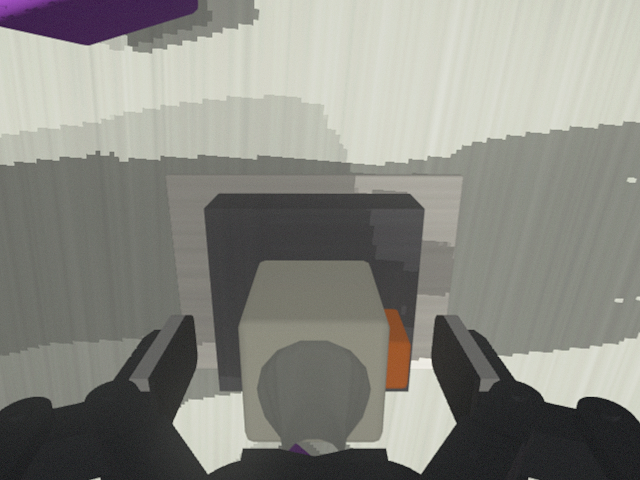

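The collar (columns 240–388) is centred between the fingers (196–433), with the button at (397,350) facing the right pad. Closing now.

Emit:
{"method": "servo_tool", "body": {
  "motion": [
    {"delta_pos":[0,0,0],"turn":[0,0,0],"grip":0.2},
    {"delta_pos":[0,0,0],"turn":[0,0,0],"grip":-0.3},
    {"delta_pos":[0,0,0],"turn":[0,0,0],"grip":-1},
    {"delta_pos":[0,0,0],"turn":[0,0,0],"grip":-1},
    {"delta_pos":[0,0,0],"turn":[0,0,0],"grip":-1},
    {"delta_pos":[0,0,0],"turn":[0,0,0],"grip":-1},
    {"delta_pos":[0,0,0],"turn":[0,0,0],"grip":-1},
    {"delta_pos":[0,0,0],"turn":[0,0,0],"grip":-1}
  ]
}}

```text
t: 3.2
tool_pos: [0.5121, 0.236, 0.2148]
eef_rot: [0.001, 0.677, 0.736, 0.0]
contact_force: [-0.9, -0.5, 5.6]
gripper_width: 0.0432
```

Opening is 43 mm, so the button is flush. Lifting straight up, slowly at first.

Emit:
{"method": "servo_tool", "body": {
  "motion": [
    {"delta_pos":[0,0,-0.5],"turn":[0,0,0],"grip":-1},
    {"delta_pos":[0,0,-1],"turn":[0,0,0],"grip":-1},
    {"delta_pos":[0,0,-1.5],"turn":[0,0,0],"grip":-1},
    {"delta_pos":[0,0,-2],"turn":[0,0,0],"grip":-1},
    {"delta_pos":[0,0,-2.5],"turn":[0,0,0],"grip":-1},
    {"delta_pos":[0,0,-3.5],"turn":[0,0,0],"grip":-1},
    {"delta_pos":[0,0,-5],"turn":[0,0,0],"grip":-1},
    {"delta_pos":[0,0,-7.5],"turn":[0,0,0],"grip":-1},
    {"delta_pos":[0,0,-10],"turn":[0,0,0],"grip":-1},
    {"delta_pos":[0,0,-12],"turn":[0,0,0],"grip":-1}
  ]
}}

```text
t: 4.45
tool_pos: [0.5121, 0.2361, 0.3369]
eef_rot: [0.001, 0.677, 0.736, 0.001]
contact_force: [0.9, 0.3, -1.0]
gripper_width: 0.0433
```

Run:
```python
from h import *
s=manip.sense(); print(s['t'],s['tool_pos'],s['contact_force'],s['gripper_width'])
a=snap('scene','s2.png')[:,:,::-1]; b=snap('wrist','w3.png')[:,:,::-1]
cv2.imwrite('pics/c2.png',np.hstack([a[130:370,200:600],cv2.resize(b,(320,240))]))
rel([.546,-.277,.33],4.7,s)
```

```text
4.45 [0.51208075 0.23607403 0.33691167] [ 0.93252739  0.27019281 -0.9960241 ] 0.043311370307661134
cm [-51.41  -0.93   0.7 ] turn [0.003 0.    0.002]
```

View pics/c2.png

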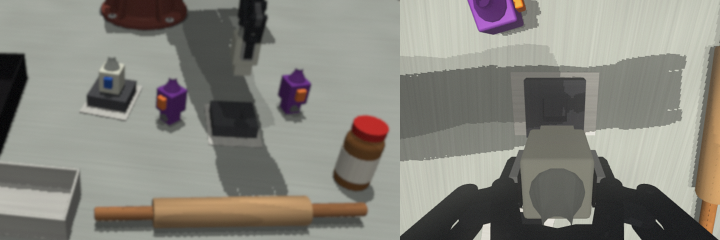

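The nozzle hangs in the gripper and the stand is empty; blue is still clipped at (112,75). From the blob edges (left at table height, right at the rim), the pan centre is about (0.548, -0.284) and its width 165 mm, matching the description. Carrying it over now.

Emit:
{"method": "servo_tool", "body": {
  "motion": [
    {"delta_pos":[0,0,-2],"turn":[0,0,0],"grip":-1},
    {"delta_pos":[-4,0,-3.5],"turn":[0,0,0],"grip":-1},
    {"delta_pos":[-9,-0.1,-3.5],"turn":[0,0,0],"grip":-1},
    {"delta_pos":[-15,-0.2,-3.5],"turn":[0,0,0],"grip":-1},
    {"delta_pos":[-21,-0.3,-3.5],"turn":[0,0,0],"grip":-1},
    {"delta_pos":[-27,-0.4,-3.5],"turn":[0,0,0],"grip":-1},
    {"delta_pos":[-33,-0.5,-3.5],"turn":[0,0,0],"grip":-1},
    {"delta_pos":[-39,-0.6,-3.5],"turn":[0,0,0],"grip":-1},
    {"delta_pos":[-44,-0.7,-3.5],"turn":[0,0,0],"grip":-1},
    {"delta_pos":[-48,-0.8,-3.5],"turn":[0,0,0],"grip":-1}
  ]
}}

```text
t: 5.8
tool_pos: [0.5444, -0.245, 0.3717]
eef_rot: [0.001, 0.677, 0.736, 0.002]
contact_force: [0.3, 0.9, -0.5]
gripper_width: 0.043
```

```bash
python3 -c "
from h import *
rel([.548,-.284,.32],5)"
```

```text
cm [-3.92  0.01  5.16] turn [ 0.004 -0.001 -0.004]
```

Emit:
{"method": "servo_tool", "body": {
  "motion": [
    {"delta_pos":[-2,0,1],"turn":[0,0,0],"grip":-1},
    {"delta_pos":[-3.5,0,3],"turn":[0.004,0,0],"grip":-1},
    {"delta_pos":[-3.9,0,5],"turn":[0.004,0,0],"grip":-1},
    {"delta_pos":[-3.9,0,5],"turn":[0.004,0,0],"grip":-1}
  ]
}}

```text
t: 6.3
tool_pos: [0.5474, -0.2825, 0.3185]
eef_rot: [-0.003, 0.677, 0.736, 0.0]
contact_force: [0.1, 0.9, -1.9]
gripper_width: 0.0435
```

Run:
```python
from h import *
s=manip.sense(); print(s['t'],s['tool_pos'],s['contact_force'])
b=snap('wrist','w4.png')[:,:,::-1]; a=snap('scene','s4.png')[:,:,::-1]
cv2.imwrite('pics/c4.png',np.hstack([a[100:340,60:460],cv2.resize(b,(320,240))]))
```

```text
6.3 [ 0.54735541 -0.28245252  0.31853815] [ 0.14549639  0.85849925 -1.91685872]
```

View pics/c4.png

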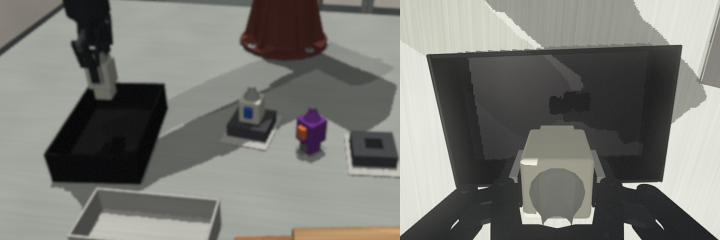

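The nozzle hangs over the pan, centred along its length. Lowering.

Emit:
{"method": "servo_tool", "body": {
  "motion": [
    {"delta_pos":[-0.1,0,3],"turn":[0,0,0],"grip":-1},
    {"delta_pos":[-0.1,0,6],"turn":[0,0,0],"grip":-1},
    {"delta_pos":[-0.1,0,8],"turn":[0,0,0],"grip":-1},
    {"delta_pos":[-0.1,0,9.3],"turn":[0,0,0],"grip":-1},
    {"delta_pos":[-0.1,0,9.7],"turn":[0,0,0],"grip":-1},
    {"delta_pos":[-0.1,0,9.9],"turn":[0,0,0],"grip":-1},
    {"delta_pos":[-0.1,0,10.1],"turn":[0,0,0],"grip":-1},
    {"delta_pos":[-0.1,0,10.1],"turn":[0,0,0],"grip":-1}
  ]
}}

```text
t: 7.4
tool_pos: [0.5481, -0.2837, 0.2209]
eef_rot: [-0.0, 0.677, 0.736, 0.001]
contact_force: [-0.2, -0.5, -0.8]
gripper_width: 0.0433
```

Emit:
{"method": "servo_tool", "body": {
  "motion": [
    {"delta_pos":[0,0,0.2],"turn":[0,0,0],"grip":-1},
    {"delta_pos":[0,0,0.3],"turn":[0,0,0],"grip":-1},
    {"delta_pos":[0,0,0.3],"turn":[0,0,0],"grip":-1}
  ]
}}

```text
t: 7.78
tool_pos: [0.5481, -0.2836, 0.2177]
eef_rot: [-0.0, 0.677, 0.736, 0.001]
contact_force: [-0.0, -0.4, -1.2]
gripper_width: 0.0433
```

Emit:
{"method": "servo_tool", "body": {
  "motion": [
    {"delta_pos":[0,0,0.15],"turn":[0,0,0],"grip":-1},
    {"delta_pos":[0,0,0.3],"turn":[0,0,0],"grip":-1},
    {"delta_pos":[0,0,0.3],"turn":[0,0,0],"grip":-1}
  ]
}}

```text
t: 8.15
tool_pos: [0.548, -0.2836, 0.2145]
eef_rot: [-0.0, 0.677, 0.736, 0.001]
contact_force: [0.2, -0.1, -2.1]
gripper_width: 0.0432
```

Emit:
{"method": "servo_tool", "body": {
  "motion": [
    {"delta_pos":[0,0,0.1],"turn":[0,0,0],"grip":-1},
    {"delta_pos":[0,0,0.2],"turn":[0,0,0],"grip":-1},
    {"delta_pos":[0,0,0.2],"turn":[0,0,0],"grip":-1}
  ]
}}

```text
t: 8.52
tool_pos: [0.5481, -0.2836, 0.2138]
eef_rot: [-0.0, 0.677, 0.736, 0.0]
contact_force: [-3.4, 3.4, 8.9]
gripper_width: 0.0436
```

Contact at foot height (9 N). I'll open slowly while shifting +y, so the springing button doesn't tip the nozzle.

Emit:
{"method": "servo_tool", "body": {
  "motion": [
    {"delta_pos":[0,0.05,0],"turn":[0,0,0],"grip":0.05},
    {"delta_pos":[0,0.1,0],"turn":[0,0,0],"grip":0.1},
    {"delta_pos":[0,0.2,0],"turn":[0,0,0],"grip":0.15},
    {"delta_pos":[0,0.3,0],"turn":[0,0,0],"grip":0.2},
    {"delta_pos":[0,0.4,0],"turn":[0,0,0],"grip":0.25},
    {"delta_pos":[0,0.45,0],"turn":[0,0,0],"grip":0.3},
    {"delta_pos":[0,0.45,0],"turn":[0,0,0],"grip":0.4},
    {"delta_pos":[0,0.45,0],"turn":[0,0,0],"grip":0.7},
    {"delta_pos":[0,0.45,0],"turn":[0,0,0],"grip":1},
    {"delta_pos":[0,0.45,0],"turn":[0,0,0],"grip":1}
  ]
}}

```text
t: 9.78
tool_pos: [0.5526, -0.2832, 0.2139]
eef_rot: [-0.0, 0.677, 0.736, 0.0]
contact_force: [-0.2, 0.2, -0.0]
gripper_width: 0.0857
```

Run:
```python
from h import *
s=manip.sense(); print(s['t'],s['tool_pos'],s['contact_force'],s['gripper_width'])
snap('wrist','w5.png')
```

```text
9.775 [ 0.55258553 -0.28323631  0.21386814] [-0.17245325  0.20449697 -0.04760165] 0.0856797055985516
```

View pics/w5.png

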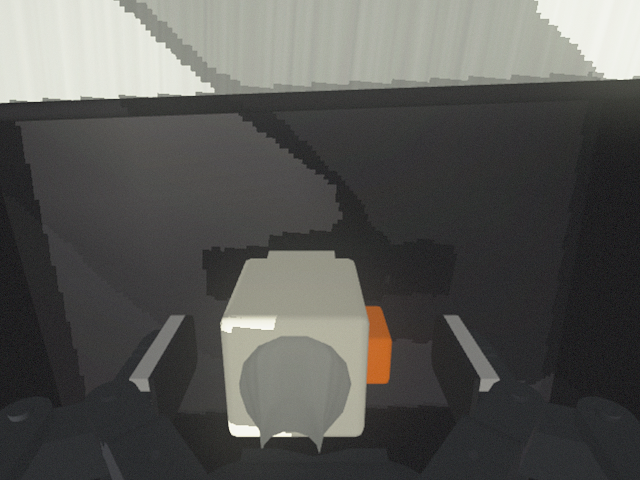

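The nozzle stands upright in the pan (collar at columns 222–367) with the button out, and neither finger touches it. Retreating straight up.

Emit:
{"method": "servo_tool", "body": {
  "motion": [
    {"delta_pos":[0,0,-1.5],"turn":[0,0,0],"grip":1},
    {"delta_pos":[0,0,-4],"turn":[0,0,0],"grip":1},
    {"delta_pos":[0,0,-7],"turn":[0,0,0],"grip":1},
    {"delta_pos":[0,0,-11],"turn":[0,0,0],"grip":1},
    {"delta_pos":[0,0,-15],"turn":[0,0,0],"grip":1},
    {"delta_pos":[0,0,-17],"turn":[0,0,0],"grip":1},
    {"delta_pos":[0,0,-17],"turn":[0,0,0],"grip":1}
  ]
}}

```text
t: 10.7
tool_pos: [0.5528, -0.2836, 0.3868]
eef_rot: [0.002, 0.677, 0.736, 0.001]
contact_force: [0.2, 0.4, -0.4]
gripper_width: 0.0855
```

Run:
```python
from h import *
s=manip.sense(); print(s['t'],s['tool_pos'],s['contact_force'])
a=snap('scene','s6.png')[:,:,::-1]; b=snap('wrist','w6.png')[:,:,::-1]
cv2.imwrite('pics/c6.png',np.hstack([a[100:340,60:460],cv2.resize(b,(320,240))]))
```

```text
10.7 [ 0.55284093 -0.2836095   0.38676225] [ 0.18795026  0.43811563 -0.35430119]
```

View pics/c6.png

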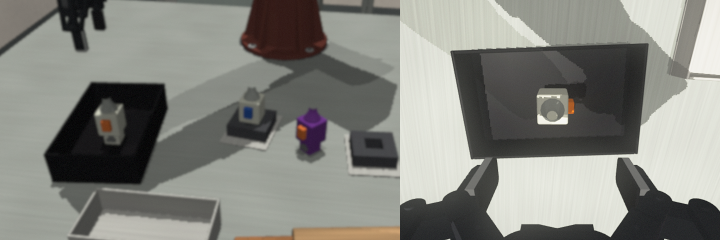

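The orange nozzle stands in the pan, blue is clipped on its stand, and the gripper is clear.

```bash
python3 -c "
from cell import manip
print(manip.hand_in())"
```

```text
the job is handed in; nothing more can be done
None
```

I squeezed the orange button in (opening 43 mm, so flush), lifted the nozzle straight up out of its stand, and carried it over to the black wash pan. I lowered it until I felt light contact (about 9 N), opened slowly and backed straight up. I handed in shortly after 10.7 s on the robot's clock.

**Last checks:** The final scene and wrist pictures show the orange nozzle standing upright in the pan, its button sprung out and the gripper clear. The blue nozzle is still clipped in its stand, and no move went near the purple look-alikes.

**Disagreements:** The top and wrist cameras differed by about 3 mm in the nozzle's y, so I used the wrist value. The arm rose about 2 mm while the gripper closed, with no ill effect.

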